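# Load two push-back tin racks

### The arm

A 7-joint arm with a two-finger parallel gripper is mounted at the origin on a cart in front of the work surface, level with it; the furniture and walls round the work are solid. World frame = base frame: x ahead of the robot, y to its left, z up, the work surface at z = 0. Lengths are in m, angles in rad, forces in N, time in s.
With the tool pointing down it reaches from about 0.425 to 0.875 m from the base axis. Payload 4.7 kg.
Tool frame: the origin (TCP) lies midway between the tips of the shut fingers; the grasp point (between the pads) lies 19 mm behind it (ctrl.grip_point_offset is the distance from the TCP to the grasp point, in m); z points along the fingers, y is the line along which they close (so a half turn about z gives the same grasp; the last joint's range is limited). The gripper opens to 87 mm and grips with 3 to 60 N. Pads are 19 mm wide; open, the fingers measure 117 mm over their backs; the gripper's body (75 mm by 190 mm) begins 51 mm behind the grasp point.
Start: joints at [-1.285, 0.321, -0.07, 1.45, 0.023, 1.371, -0.057], TCP at [0.175, 0.626, 0.223] pointing down, gripper open.
Joint ranges: [-2.86, 2.86], [-0.3, 2.09], [-1.38, 1.24], [0.06, 2.45], [-1.56, 4.7], [0.09, 2.05], [-2.69, 2.69]. Speed limits (rad/s): [2.57, 2.57, 3.14, 3.14, 3.14, 3.14, 3.14].

### API

Orientations are given as a rotation vector (axis times angle).
In Python, from bench import ctrl gives the robot as it stands.
- The arm moves only by the tool move_arm, never from a script. Its argument "increments" is text: rows parted by semicolons, each of 7 numbers parted by spaces: the shift along the world's x, y, z in mm, then the turn, a rotation vector about the world's x, y, z in degrees, then the closure in counts, from 0 (fully open) to 255 (shut). A call has exactly 8 rows; each row shifts and turns the commanded pose from where the row before left it; what a row does not reach is not made up. A row lasts 1/12 s, in which the tool goes at most 41.7 mm and 7.16 degrees, less where a joint would pass 70% of its speed; a pose out of reach is approached as far as the arm can. A call with a gripper value outside its range is refused whole. The fingers move at their own pace and stop on an object; "grip_force" is the grip in N (left out, the last holds). Time passes only in rows, so rows that do not move let the fingers close, or fill a call up. It gives the time, the measured TCP pose, the force, the opening and the grip force at its end, in the units of the state.
- ctrl.get_state(): the state, without advancing time (a new reading comes with each control period).
- ctrl.get_image(name): name is "scene" or "top" or "wrist"; returns a dict with "frame" (420x560x3 uint8, red, green, blue), "depth" (420x560 float32, m along the optical axis (not along the pixel's ray), 0 where there is no reading), "fx", "fy", "cx", "cy" (pixels), "k1" (the pictures are not rectified: a ray, as slopes to the right and down, at radius r is drawn at 1 + k1 r^2 times it, then the intrinsics apply), "position" and "orientation" of the camera in the world. Camera axes: x right, y down, z forward; pixel columns grow to the right and rows downward; lengths in m; the calibration is good to about 2 mm. A picture is of the moment at which its call begins.
- ctrl.close_job(): hands the job in; it is judged then, once.
Trained networks look in a picture, given as the dict that the camera call returned (one of the last four; its "shot" number tells which), for a name from the list of things; names that differ only in an ending like _2 or _b are one class to them, and where a whole thing is asked for, a point or a joint stands for the part that bears it (a point fixed in the world has none). Each returns a list of dicts, best first, with "score" (0 to 1); they miss things now and then, are a little off and sometimes report something else, mostly with a low value. They report only what shows in the picture. A call takes as long as a camera call. They do not tell look-alikes from the thing itself.
- ctrl.find_in(target, picture): "centre" ([x, y, z] in m, in world coordinates, good to about 4 mm: the middle of the surface that is visible of it).
- ctrl.silhouettes(target, picture): "region" (420x560 bool, what is visible of it).
The state is a dict: "time": time; "joint_positions": joint angles; "qd": joint speeds; "joint_torque": joint torques, N m; "position": TCP position; "tool_rot": TCP orientation; "ft_force": force on the tool from outside, world axes, zero at the start; "torque": the same for the moment, N m; "grip_width": opening from 0.0 (shut) to 1.0 (fully open); "grip_force": force on a finger pad.
Only numpy, scipy, OpenCV 4.12 (cv2) and the standard library are available. Lean on these libraries where they do the work, as an engineer would, in place of code of your own. Each camera call takes 0.05 s, during which the arm holds its last target. There are 200 camera calls.

### The job

A food tin lies waiting in the mouth of each of the two sloped tin racks. With the fingertips, gently push each one up its lane until it is past the sprung stop flap and the flap has come up behind it (the tin already in one lane moves up ahead of it), then let it settle back so that it rests on the flap. Only push: do not grip, lift or flick a tin or let it run, and leave everything else on the worktop where it is.

Things in the scene. Friction and masses are not known exactly. Their poses are not given: they have to be found in the camera images.
- track_a: floor of the partly stocked tin rack's lane: fixed grey sheet metal, 62 mm wide inside, side guides 21 mm high, climbing at 0.14 rad. Origin: on the floor under the waiting tin, mid-width, 34 mm above the worktop; x up the slope, y left, z square to the floor. Mouth lip (12 mm high) at x = -28 mm, flap from x = 14 to 55 mm, back wall at x = 226 mm. A lying tin's centre is at z = 38 mm
- track_b: floor of the empty tin rack's lane: fixed grey sheet metal, 62 mm wide inside, side guides 21 mm high, climbing at 0.14 rad. Origin: on the floor under the waiting tin, mid-width, 34 mm above the worktop; x up the slope, y left, z square to the floor. Mouth lip (12 mm high) at x = -28 mm, flap from x = 14 to 55 mm, back wall at x = 226 mm. A lying tin's centre is at z = 38 mm
- flap_a (a joint): sprung steel stop flap, 40 mm wide, in the floor of track_a, hinged at its mouth end: 0 = up, free end 15 mm above the floor; 0.36 = flush, pressed down by a tin rolled over it from the mouth. The spring (1 N at the free end) lifts it behind the tin once the tin's centre is past x = 86 mm; it then holds back one or two tins let back onto it gently
- flap_b (a joint): sprung steel stop flap, 40 mm wide, in the floor of track_b, hinged at its mouth end: 0 = up, free end 15 mm above the floor; 0.36 = flush, pressed down by a tin rolled over it from the mouth. The spring (1 N at the free end) lifts it behind the tin once the tin's centre is past x = 86 mm; it then holds back one or two tins let back onto it gently
- tin_a_mid (a point): centre of a food tin, a plain cylinder 75 mm in diameter and 58 mm long, about 0.25 kg, lying across lane a with its axis level (along the track's y), free to roll up and down the lane; waits against the lip in the mouth of track_a, at x = 0; loaded and resting on the flap it is at x = 86 mm.
- tin_row_mid (a point): centre of a food tin, a plain cylinder 75 mm in diameter and 58 mm long, about 0.25 kg, lying across lane a with its axis level (along the track's y), free to roll up and down the lane; already loaded: it rests against the raised flap of track_a, at x = 86 mm, and is pushed on up the lane by the tin loaded after it, to x = 162 mm.
- tin_b_mid (a point): centre of a food tin, a plain cylinder 75 mm in diameter and 58 mm long, about 0.25 kg, lying across lane b with its axis level (along the track's y), free to roll up and down the lane; waits against the lip in the mouth of track_b, which holds no other tin, at x = 0; loaded and resting on the flap it is at x = 86 mm.
- tin_a: the waiting tin of track_a; origin at the centre of one end face, z along its axis; it turns as it rolls.
- tin_row: the loaded tin of track_a; axes as tin_a.
- tin_b: the waiting tin of track_b; axes as tin_a.
- tape_roll: roll of packing tape lying flat between the mouths of the racks, 96 mm across, 24 mm high; origin under its centre. Bystander.
- marker: marker pen lying between the racks, 132 x 18 mm; origin under its middle. Bystander.
- stamp: rubber stamp standing upright between the racks, 35 x 23 mm, 70 mm high; origin under its centre. Bystander.
- spare_tin: food tin standing upright at the right, 75 x 58 mm, not for loading; origin under its centre. Bystander.
- keys_bunch: bunch of keys lying at the right, 84 x 118 x 8 mm; origin under its middle. Bystander.
- glue: glue stick standing upright at the right, 26 mm across, 88 mm high; origin under its centre. Bystander.
- driver: screwdriver lying in front of the racks, 184 x 25 x 27 mm; origin under its middle. Bystander.
Mind the look-alikes: they are no part of the job. Leave any orange or pink look-alike of the tin_b alone.

How it is judged:
At the end, for the whole second after the job is handed in: Each new tin lies still against its raised flap (flap under 0.07 rad): centre 80 to 94 mm up the track, on its floor (z 33 to 43 mm), within 8 mm of the middle, axis square to 0.15 rad, under 20 mm/s; the earlier tin of track_a likewise just ahead of it (154 to 172 mm) (x of tin_a_mid in the frame of track_a between 0.08 and 0.094 m and z of tin_a_mid in the frame of track_a between 0.033 and 0.043 m and y of tin_a_mid in the frame of track_a between -0.008 and 0.008 m and linear speed of each of tin_a, tin_b, tin_row below 0.02 m/s and angle between the z axis of each of tin_a, tin_row and the y axis of track_a, either way round below 0.15 rad and x of tin_b_mid in the frame of track_b between 0.08 and 0.094 m and z of tin_b_mid in the frame of track_b between 0.033 and 0.043 m and y of tin_b_mid in the frame of track_b between -0.008 and 0.008 m and angle between the z axis of tin_b and the y axis of track_b, either way round below 0.15 rad and x of tin_row_mid in the frame of track_a between 0.154 and 0.172 m and z of tin_row_mid in the frame of track_a between 0.033 and 0.043 m and y of tin_row_mid in the frame of track_a between -0.008 and 0.008 m and value of joint each of flap_a, flap_b below 0.07 rad); the robot touches nothing.
It fails at once if a tin is lifted, or rides more than 2 cm off its lane (z of any of tin_a_mid, tin_row_mid in the frame of track_a above 0.058 m or z of tin_b_mid in the frame of track_b above 0.058 m).
It fails at once if a tin is flicked or let run: faster than 0.35 m/s (linear speed of any of tin_a, tin_b, tin_row above 0.35 m/s).
It fails at once if a tin is squeezed or shoved hard: over 20 N from the fingers (contact force between any of tin_a, tin_b, tin_row and the fingers above 20 N).
It fails at once if another thing on the worktop is shifted more than 15 mm (distance of any of tape_roll, marker, stamp, spare_tin, keys_bunch, glue, driver from where it was at the start of the episode above 0.015 m).
It also fails if it takes over 51 s, if anything falls off the work surface, if the arm or the gripper's body presses on something with over 40 N, if the wrist force passes 120 N, or if a joint passes its speed limit or range.

## Working session

There is one attempt and no reset: what is moved stays moved. The work goes in short steps, Python scripts to look and compute and a tool call to move; the robot and the scene stay as the last step left them, time stands still between calls to the robot, and variables do not carry over. Pictures are saved under pics/ and viewed, at most 10 in all, crops included, and the job is handed in when it is done.

Besides the shell and the picture viewer there is one more tool, called after "Emit:" as name(argument=value, ...), one argument or row to a line, values as JSON. move_arm: Moves the arm, as the interface text tells. Its arguments: {"type":"object","properties":{"increments":{"type":"string"},"grip_force":{"type":"number"}},"required":["increments"]}

```bash
ls; mkdir -p pics
cat > h.py <<'E'
import numpy as np, cv2
from scipy.spatial.transform import Rotation as R
from bench import ctrl
def cloud(p):
    h,w=p["depth"].shape
    v,u=np.mgrid[:h,:w].astype(np.float32)
    K=np.array([[p["fx"],0,p["cx"]],[0,p["fy"],p["cy"]],[0,0,1.]])
    n=cv2.undistortPoints(np.stack([u.ravel(),v.ravel()],1)[:,None].astype(np.float64),K,np.array([p["k1"],0,0,0,0.]))[:,0]
    d=p["depth"].ravel()
    c=np.c_[n*d[:,None],d]
    o=np.array(p["orientation"]); M=R.from_rotvec(o).as_matrix() if o.size==3 else (o if o.shape==(3,3) else R.from_quat(o).as_matrix())
    W=c@M.T+np.array(p["position"]); W[d==0]=np.nan
    return W.reshape(h,w,3)
E
python3 - <<'E'
from h import *
for n in("scene","top"):
    p=ctrl.get_image(n); cv2.imwrite(f"pics/{n}0.png",p["frame"][...,::-1])
    print(n,p["position"],p["orientation"],p["k1"])
    for t in("tin_a","track_a","flap_a","tape_roll","stamp","driver","marker"):
        print(t,[(np.round(d["centre"],3).tolist(),round(d["score"],2)) for d in ctrl.find_in(t,p)])
s=ctrl.get_state();print(s["time"],s["position"],s["tool_rot"],s["ft_force"])
E
```

```text
pics
scene [-0.02106059 -0.79160958  0.89629001] [-2.17840346  0.78513767 -0.35411487] -0.024547026237288726
tin_a [([0.491, 0.133, 0.091], 0.82), ([0.508, 0.28, 0.058], 0.78), ([0.511, -0.202, 0.093], 0.56), ([0.769, 0.275, 0.066], 0.55), ([0.697, -0.014, 0.015], 0.41)]
track_a [([0.687, -0.203, 0.061], 0.75), ([0.634, 0.168, 0.054], 0.55)]
flap_a [([0.582, -0.195, 0.06], 0.41)]
tape_roll [([0.483, -0.019, 0.022], 0.69)]
stamp [([0.567, -0.026, 0.022], 0.74)]
driver [([0.36, -0.02, 0.022], 0.63)]
marker [([0.697, -0.015, 0.02], 0.49)]
top [ 0.5006157  -0.03300228  1.36545895] [-2.16293906  2.22327621 -0.10523815] -0.011947491534045925
tin_a [([0.524, -0.174, 0.104], 0.94), ([0.518, 0.292, 0.068], 0.81), ([0.503, 0.153, 0.104], 0.78), ([0.774, 0.276, 0.067], 0.63)]
track_a [([0.642, 0.172, 0.051], 0.91), ([0.693, -0.187, 0.054], 0.86)]
flap_a [([0.7, -0.359, 0.082], 0.25)]
tape_roll [([0.479, -0.014, 0.026], 0.76)]
stamp [([0.572, -0.017, 0.015], 0.62), ([0.369, -0.009, 0.025], 0.52)]
driver [([0.368, -0.007, 0.025], 0.57)]
marker [([0.697, -0.016, 0.012], 0.61)]
0.8 [0.17456145 0.62614164 0.22263777] [4.25636034e-01 3.11253316e+00 1.96420869e-04] [ 0.03488694 -0.37114231 -0.26963156]
```

View pics/scene0.png

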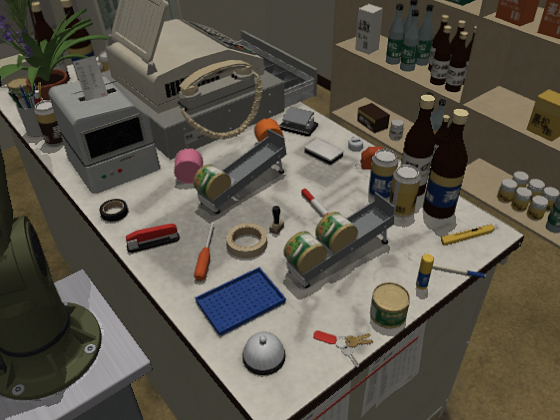

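View pics/top0.png

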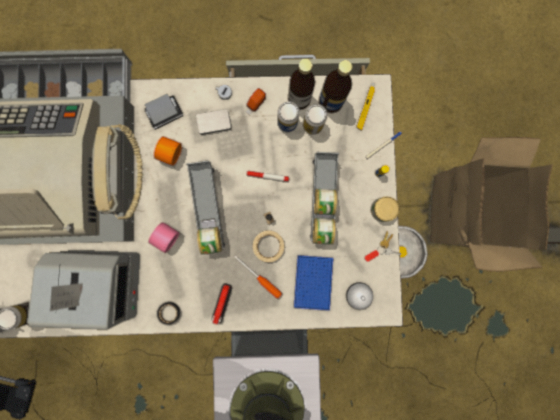

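The scene picture shows lane b with a single green-and-white tin at its mouth (210,180). Lane a has two tins, the waiting one at (305,250) and the loaded one at (336,230). In the top view these are at (208,241), (324,232) and (326,202). The orange and pink look-alikes lie beside lane b. Next I measure the lane axes.

```bash
cat > m.py <<'E'
from h import *
def circ(P,axis,c0):
    from scipy.optimize import least_squares
    s=(P[:,:2]-c0)@axis; z=P[:,2]
    f=lambda q:np.hypot(s-q[0],z-q[1])-.0375
    r=least_squares(f,[0,.07],loss="soft_l1",f_scale=.002).x
    n=np.array([-axis[1],axis[0]]); l=(P[:,:2]-c0)@n
    lm=(np.percentile(l,2)+np.percentile(l,98))/2
    return np.r_[c0+axis*r[0]+n*lm,r[1]], np.ptp(np.percentile(l,[2,98]))
def tins(p):
    W=cloud(p); out=[]
    for d in ctrl.silhouettes("tin_a",p):
        out.append((d["score"],W[cv2.erode(d["region"].astype(np.uint8),np.ones((3,3)))>0]))
    return out
E
python3 - <<'E'
from m import *
p=ctrl.get_image("top"); W=cloud(p)
for d in ctrl.silhouettes("track_a",p)[:2]:
    P=W[d["region"]]; P=P[np.isfinite(P[:,0])&(P[:,2]>.015)&(P[:,2]<.13)]
    (c,s,a)=cv2.minAreaRect(P[:,:2].astype(np.float32))
    # floor plane axis: PCA
    C=P-P.mean(0); v=np.linalg.svd(C[:,:2],full_matrices=0)[2][0]; v*=np.sign(v[0])
    b=cv2.boxPoints((c,s,a))
    print("track",d["score"],len(P),np.round(c,4),np.round(s,4),a,"pca",np.degrees(np.arctan2(v[1],v[0])));print(np.round(b,3).tolist())
for sc,P in tins(p):
    P=P[np.isfinite(P[:,0])]
    print("tin",sc,len(P),np.round(np.median(P,0),4))
    Q=P[P[:,2]>.07]
    if len(Q)<50: continue
    m=np.median(Q,0)[:2]
    for yaw in([7] if m[1]>0 else [-1]):
        t=np.radians(yaw);print(circ(Q,np.array([np.cos(t),np.sin(t)]),m), cv2.minAreaRect(Q[:,:2].astype(np.float32)))
E
```

```text
track 0.89 1036 [ 0.627  -0.1872] [0.0678 0.2552] 85.54558563232422 pca -8.815966361723001
[[0.4970000088214874, -0.210999995470047], [0.7519999742507935, -0.23100000619888306], [0.7570000290870667, -0.16300000250339508], [0.5019999742507935, -0.14300000667572021]]
track 0.89 1505 [0.6204 0.1665] [0.2309 0.068 ] 6.791377067565918 pca 7.503334873899432
[[0.5019999742507935, 0.18700000643730164], [0.5099999904632568, 0.11900000274181366], [0.7390000224113464, 0.1459999978542328], [0.7310000061988831, 0.21400000154972076]]
tin 0.9 457 [ 0.5242 -0.1772  0.1051]
(array([ 0.5251555 , -0.1792631 ,  0.07200709]), np.float64(0.0520067535771439)) ((0.5252879858016968, -0.17904439568519592), (0.053718794137239456, 0.06740403920412064), 86.06741333007812)
tin 0.85 456 [0.52   0.2866 0.0699]
(array([0.51886737, 0.29173097, 0.0387918 ]), np.float64(0.05313046724922428)) ((0.5187240839004517, 0.2912568151950836), (0.051900386810302734, 0.046693962067365646), 52.76325225830078)
tin 0.59 501 [0.7756 0.2736 0.0691]
(array([0.77985703, 0.27723639, 0.03840454]), np.float64(0.05507172276802812)) ((0.7797504663467407, 0.2767600119113922), (0.05556781589984894, 0.047174882143735886), 65.1247787475586)
tin 0.57 481 [0.5069 0.1502 0.1041]
(array([0.50695157, 0.15145011, 0.0716303 ]), np.float64(0.05233417308325922)) ((0.5068077445030212, 0.1516747772693634), (0.06814446300268173, 0.055082183331251144), 7.152495861053467)
```

Run:
```python
from h import *
p=ctrl.get_image("top"); W=cloud(p)
for x in np.arange(.15,.65,.05):
    print(round(x,2),[float(np.round(np.nanmax(np.where((abs(W[...,0]-x)<.025)&(abs(W[...,1]-y)<.025),W[...,2],-1)),2)) for y in np.arange(.7,-.3,-.05)])
```

```text
0.15 [-1.0, -1.0, 0.36, 0.36, -1.0, -1.0, -1.0, -1.0, -1.0, -1.0, -1.0, 0.01, 0.01, 0.01, 0.01, 0.01, 0.01, 0.01, -1.0, -1.0]
0.2 [-1.0, -1.0, 0.36, 0.37, 0.34, -1.0, -1.0, -1.0, -1.0, -1.0, -1.0, -1.0, -1.0, -1.0, -1.0, -1.0, -1.0, -1.0, -1.0, -1.0]
0.25 [0.01, 0.01, 0.01, 0.01, 0.01, 0.01, 0.01, 0.01, 0.02, 0.02, 0.01, 0.05, 0.01, 0.01, 0.01, 0.01, 0.01, 0.01, 0.01, 0.01]
0.3 [0.13, 0.11, 0.23, 0.23, 0.23, 0.23, 0.23, 0.01, 0.03, 0.03, 0.01, 0.05, 0.05, 0.01, 0.01, 0.01, 0.02, 0.02, 0.02, 0.05]
0.35 [0.12, -1.0, 0.23, 0.23, 0.32, 0.28, 0.23, 0.09, 0.02, 0.01, 0.01, 0.05, 0.05, 0.01, 0.03, 0.03, 0.02, 0.01, 0.02, 0.05]
0.4 [0.01, -1.0, 0.22, 0.22, 0.32, 0.28, 0.22, 0.08, 0.01, 0.01, 0.01, 0.01, 0.01, 0.02, 0.03, 0.01, 0.02, 0.01, 0.02, 0.01]
0.45 [0.01, -1.0, 0.22, 0.22, 0.23, 0.23, 0.22, 0.08, 0.04, 0.01, 0.1, 0.09, 0.02, 0.02, 0.03, 0.03, 0.02, 0.02, 0.02, 0.01]
0.5 [0.12, 0.12, 0.18, 0.19, 0.18, 0.18, 0.17, 0.07, 0.08, 0.08, 0.11, 0.12, 0.11, 0.03, 0.03, 0.03, 0.01, 0.11, 0.11, 0.01]
0.55 [0.17, 0.29, 0.31, 0.31, 0.32, 0.26, 0.14, 0.13, 0.08, 0.07, 0.1, 0.11, 0.06, 0.01, 0.07, 0.07, 0.01, 0.12, 0.11, 0.01]
0.6 [-1.0, -1.0, 0.37, 0.41, 0.41, 0.24, 0.22, 0.13, 0.01, 0.01, 0.08, 0.07, 0.01, 0.01, 0.07, 0.06, 0.01, 0.13, 0.13, 0.01]
```

Emit:
move_arm(
  increments="0 0 38 0 0 0 255;0 0 38 0 0 0 255;0 0 38 0 0 0 255;0 0 36 0 0 0 255;18 -33 0 0 0 3 255;18 -33 0 0 0 3 255;18 -33 0 0 0 3 255;18 -33 0 0 0 3 255",
  grip_force=20,
)

```text
time: 1.67
position: [0.2471, 0.4928, 0.3728]
tool_rot: [0.093, 3.14, 0.001]
ft_force: [1.4, 0.9, -0.3]
grip_width: 0.481
grip_force: 0.0
```

Emit:
move_arm(
  increments="18 -33 0 0 0 3 255;18 -33 0 0 0 3 255;18 -33 0 0 0 3 255;18 -33 0 0 0 1.5 255;18 -33 0 0 0 0 255;18 -33 0 0 0 0 255;18 -33 0 0 0 0 255;18 -33 -10 0 0 0 255",
)

```text
time: 2.33
position: [0.3917, 0.2287, 0.3645]
tool_rot: [-0.19, 3.133, 0.004]
ft_force: [1.2, 0.9, -0.2]
grip_width: 0.009
grip_force: 0.0
```

Emit:
move_arm(
  increments="16 -28 -25 0 0 0 255;16 -28 -25 0 0 0 255;14 -27 -25 0 0 0 255;2 -2 -38 0 0 0 255;0 0 -40 0 0 0 255;0 0 -40 0 0 0 255;0 0 -40 0 0 0 255;0 0 -30 0 0 0 255",
)

```text
time: 3.0
position: [0.4371, 0.1444, 0.0968]
tool_rot: [0.189, -3.134, 0.001]
ft_force: [-0.4, -0.1, 0.6]
grip_width: 0.007
grip_force: 0.0
```

Emit:
move_arm(
  increments="0 0 -20 0 0 0 255;0 0 -14 0 0 0 255;0 0 -8 0 0 0 255;0 0 0 0 0 0 255;0 0 0 0 0 0 255;0 0 0 0 0 0 255;0 0 0 0 0 0 255;0 0 0 0 0 0 255",
)

```text
time: 3.67
position: [0.4393, 0.1456, 0.0586]
tool_rot: [-0.19, 3.134, 0.002]
ft_force: [0.3, -0.4, 0.5]
grip_width: 0.006
grip_force: 0.0
```

Run:
```python
from h import *
p=ctrl.get_image("scene"); cv2.imwrite("pics/s1.png",cv2.resize(p["frame"][100:260,120:320,::-1],None,fx=3,fy=3))
s=ctrl.get_state();print(s["time"],s["position"],s["tool_rot"],s["ft_force"])
```

```text
3.7167 [0.43913587 0.14550023 0.05844885] [-1.89848738e-01  3.13430848e+00  1.58360185e-03] [-0.90297957  0.5789362   0.05338682]
```

View pics/s1.png

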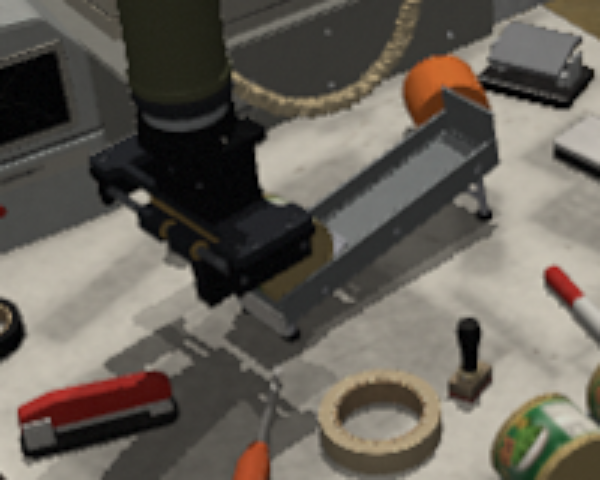

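The tool is behind tin b, shut, and square to the lane. I start pushing slowly.

Emit:
move_arm(
  increments="3 0.2 0.4 0 0 0 255;3 0.2 0.4 0 0 0 255;3 0.2 0.4 0 0 0 255;3 0.2 0.4 0 0 0 255;3 0.3 0.4 0 0 0 255;3 0.3 0.4 0 0 0 255;2.5 0.3 0.4 0 0 0 255;2.5 0.3 0.4 0 0 0 255",
)

```text
time: 4.38
position: [0.4612, 0.1471, 0.0606]
tool_rot: [0.19, -3.135, 0.0]
ft_force: [-1.6, 0.2, 0.3]
grip_width: 0.003
grip_force: 0.8
```

Emit:
move_arm(
  increments="3 0.4 0.4 0 0 0 255;3 0.4 0.4 0 0 0 255;3 0.4 0.4 0 0 0 255;3 0.4 0.4 0 0 0 255;3 0.4 0.4 0 0 0 255;3 0.4 0.4 0 0 0 255;3 0.4 0.4 0 0 0 255;3 0.4 0.4 0 0 0 255",
)

```text
time: 5.05
position: [0.4857, 0.1504, 0.064]
tool_rot: [0.19, -3.136, -0.0]
ft_force: [-3.4, 0.1, 2.9]
grip_width: 0.008
grip_force: 1.7
```

```bash
cat > lk.py <<'E'
import sys
from m import *
side=sys.argv[1]
c0,yaw=(np.array([.507,.1515]),6.9) if side=="b" else (np.array([.525,-.179]),-4.2)
t=np.radians(yaw);ax=np.array([np.cos(t),np.sin(t)])
s=ctrl.get_state();q=(np.array(s["position"])[:2]-c0)
print(round(s["time"],2),np.round(s["position"],4),np.round(s["ft_force"],1),"tool lane x/cos,y mm",np.round([q@ax/np.cos(.14)*1e3,(q@[-ax[1],ax[0]])*1e3],1))
for n in("scene","top"):
    p=ctrl.get_image(n)
    if len(sys.argv)>2: cv2.imwrite(f"pics/{sys.argv[2]}_{n}.png",p["frame"][...,::-1])
    for sc,P in tins(p):
        P=P[np.isfinite(P[:,0])]; 
        if len(P)<30: continue
        m=np.median(P,0)[:2]
        l=(m-c0)@[-ax[1],ax[0]]
        if abs(l)>.05: continue
        Q=P[P[:,2]>.05]
        c,w=circ(Q,ax,m); d=c[:2]-c0
        print(n,round(sc,2),len(Q),"x",np.round((d@ax)/np.cos(.14)*1e3,1),"y",np.round(d@[-ax[1],ax[0]]*1e3,1),"z",np.round(c[2],4),"zexp",np.round(.0716+np.tan(.14)*(d@ax),4),"w",round(w,3))
E
python3 lk.py b
```

```text
5.05 [0.4857 0.1504 0.064 ] [-3.4  0.1  2.9] tool lane x/cos,y mm [-21.5   1.5]
scene 0.61 66 x 21.1 y -22.1 z 0.0946 zexp 0.0745 w 0.007
top 0.57 192 x 27.2 y -1.8 z 0.0769 zexp 0.0754 w 0.048
```

Tin b is in contact with the fingers, about 48 mm ahead of the TCP, and it is moving up centred at low force.

Emit:
move_arm(
  increments="3 0.3 0.4 0 0 0 255;3 0.3 0.4 0 0 0 255;3 0.3 0.4 0 0 0 255;3 0.3 0.4 0 0 0 255;3 0.3 0.4 0 0 0 255;3 0.3 0.4 0 0 0 255;3 0.3 0.4 0 0 0 255;3 0.3 0.4 0 0 0 255",
)

```text
time: 5.92
position: [0.5098, 0.1528, 0.0672]
tool_rot: [0.19, -3.136, -0.0]
ft_force: [-3.0, -1.3, 1.3]
grip_width: 0.009
grip_force: 1.2
```

Emit:
move_arm(
  increments="3 0.3 0.4 0 0 0 255;3 0.3 0.4 0 0 0 255;3 0.3 0.4 0 0 0 255;3 0.3 0.4 0 0 0 255;3 0.3 0.4 0 0 0 255;3 0.3 0.4 0 0 0 255;3 0.3 0.4 0 0 0 255;3 0.3 0.4 0 0 0 255",
)

```text
time: 6.58
position: [0.5341, 0.1552, 0.0705]
tool_rot: [-0.19, 3.135, 0.0]
ft_force: [0.1, 0.1, 0.9]
grip_width: 0.002
grip_force: 0.0
```

```bash
python3 lk.py b
```

```text
6.58 [0.5341 0.1552 0.0705] [0.1 0.1 0.9] tool lane x/cos,y mm [27.6  0.4]
scene 0.62 77 x 73.2 y -19.1 z 0.1009 zexp 0.0818 w 0.014
top 0.49 194 x 91.9 y -3.3 z 0.0845 zexp 0.0844 w 0.046
```

Emit:
move_arm(
  increments="0 0 0 0 0 0 255;0 0 0 0 0 0 255;0 0 0 0 0 0 255;0 0 0 0 0 0 255;0 0 0 0 0 0 255;0 0 0 0 0 0 255;0 0 0 0 0 0 255;0 0 0 0 0 0 255",
)

```text
time: 7.45
position: [0.5335, 0.1552, 0.0704]
tool_rot: [-0.19, 3.136, 0.0]
ft_force: [0.0, 0.3, 1.2]
grip_width: 0.006
grip_force: 0.0
```

```bash
python3 lk.py b
```

```text
7.45 [0.5335 0.1552 0.0704] [0.  0.3 1.2] tool lane x/cos,y mm [27.   0.5]
scene 0.62 56 x 75.9 y -23.0 z 0.1034 zexp 0.0822 w 0.008
top 0.64 180 x 85.0 y -5.9 z 0.0841 zexp 0.0835 w 0.039
```

Force has dropped to zero and the tin reads about x = 85 mm, so it looks settled on the flap. I back off gently so that it follows the fingers if it isn't.

Emit:
move_arm(
  increments="-3 -0.3 -0.4 0 0 0 255;-3 -0.3 -0.4 0 0 0 255;-3 -0.3 -0.4 0 0 0 255;-3 -0.3 -0.4 0 0 0 255;-3 -0.3 -0.4 0 0 0 255;-3 -0.3 -0.4 0 0 0 255;-3 -0.3 -0.4 0 0 0 255;-3 -0.3 -0.4 0 0 0 255",
)

```text
time: 8.32
position: [0.5092, 0.1528, 0.0672]
tool_rot: [-0.19, 3.136, 0.0]
ft_force: [0.4, 0.2, 0.5]
grip_width: 0.006
grip_force: 0.0
```

```bash
python3 lk.py b r1
```

```text
8.32 [0.5092 0.1528 0.0672] [0.4 0.2 0.5] tool lane x/cos,y mm [2.4 1. ]
scene 0.79 127 x 100.7 y -4.6 z 0.0493 zexp 0.0857 w 0.043
top 0.68 399 x 86.2 y -0.6 z 0.0839 zexp 0.0836 w 0.051
```

Tin b rests at x = 86 mm. On to lane a.

Emit:
move_arm(
  increments="-4 0 20 0 0 0 255;-4 0 38 0 0 0 255;-4 0 38 0 0 0 255;-4 -20 30 0 0 0 255;-5 -38 0 0 0 -2 255;-5 -38 0 0 0 -2 255;-5 -38 0 0 0 -2 255;-5 -38 0 0 0 -2 255",
)

```text
time: 9.18
position: [0.4734, -0.0209, 0.1937]
tool_rot: [0.031, 3.14, 0.001]
ft_force: [1.3, 0.0, -0.1]
grip_width: 0.004
grip_force: 0.0
```

Emit:
move_arm(
  increments="-5 -38 0 0 0 -2 255;-5 -38 0 0 0 -1 255;-5 -38 0 0 0 0 255;-4 -38 0 0 0 0 255;0 -5 -30 0 0 0 255;0 0 -38 0 0 0 255;0 0 -20 0 0 0 255;0 0 0 0 0 0 255",
)

```text
time: 9.85
position: [0.4511, -0.1758, 0.1013]
tool_rot: [-0.113, -3.132, -0.0]
ft_force: [-0.1, 0.8, -0.2]
grip_width: 0.005
grip_force: 0.0
```

```bash
python3 lk.py a;python3 lk.py b; python3 -c "
from h import *
v=ctrl.get_state()['tool_rot'];print(R.from_rotvec(v).as_matrix())"
```

```text
9.85 [ 0.4511 -0.1758  0.1013] [-0.1  0.8 -0.2] tool lane x/cos,y mm [-74.7  -2.2]
scene 0.84 288 x -7.6 y -26.2 z 0.1002 zexp 0.0705 w 0.005
top 0.55 384 x -0.3 y 0.0 z 0.0721 zexp 0.0716 w 0.051
10.05 [ 0.456  -0.1766  0.1069] [0.1 0.8 1.1] tool lane x/cos,y mm [ -90.9 -319.6]
top 0.7 503 x 86.2 y 0.5 z 0.0836 zexp 0.0836 w 0.053
[[-9.97504388e-01  7.05549445e-02  2.64500227e-03]
 [ 7.05557136e-02  9.97507820e-01  1.98497032e-04]
 [-2.62440550e-03  3.84621684e-04 -9.99996482e-01]]
```

Emit:
move_arm(
  increments="0 2.5 -10 0 0 0 255;0 0 -15 0 0 0 255;0 0 -15 0 0 0 255;0 0 -7 0 0 0 255;0 0 0 0 0 0 255;0 0 0 0 0 0 255;0 0 0 0 0 0 255;3 -0.2 0.4 0 0 0 255",
)

```text
time: 10.92
position: [0.4578, -0.1741, 0.0592]
tool_rot: [0.112, 3.139, 0.001]
ft_force: [0.6, -0.5, -0.5]
grip_width: 0.008
grip_force: 0.0
```

Emit:
move_arm(
  increments="3 -0.2 0.4 0 0 0 255;3 -0.2 0.4 0 0 0 255;3 -0.2 0.4 0 0 0 255;3 -0.2 0.4 0 0 0 255;3 -0.2 0.4 0 0 0 255;3 -0.2 0.4 0 0 0 255;3 -0.2 0.4 0 0 0 255;3 -0.2 0.4 0 0 0 255",
)

```text
time: 11.58
position: [0.4812, -0.1756, 0.0616]
tool_rot: [-0.112, -3.138, -0.0]
ft_force: [-2.0, 0.6, 0.2]
grip_width: 0.008
grip_force: 0.9
```

```bash
python3 lk.py a
```

```text
11.58 [ 0.4812 -0.1756  0.0616] [-2.   0.6  0.2] tool lane x/cos,y mm [-44.4   0.2]
top 0.81 175 x 4.5 y 2.9 z 0.0741 zexp 0.0722 w 0.046
```

Emit:
move_arm(
  increments="2.5 -0.2 0.35 0 0 0 255;2.5 -0.2 0.35 0 0 0 255;2.5 -0.2 0.35 0 0 0 255;2.5 -0.2 0.35 0 0 0 255;2.5 -0.2 0.35 0 0 0 255;2.5 -0.2 0.35 0 0 0 255;2.5 -0.2 0.35 0 0 0 255;2.5 -0.2 0.35 0 0 0 255",
)

```text
time: 12.45
position: [0.5016, -0.1772, 0.0646]
tool_rot: [-0.112, -3.139, -0.0]
ft_force: [-4.1, 1.1, 2.6]
grip_width: 0.002
grip_force: 2.0
```

```bash
python3 lk.py a
```

```text
12.45 [ 0.5016 -0.1772  0.0646] [-4.1  1.1  2.6] tool lane x/cos,y mm [-23.7   0.1]
top 0.73 156 x 26.2 y 9.7 z 0.0765 zexp 0.0753 w 0.035
```

Emit:
move_arm(
  increments="2.5 -0.2 0.35 0 0 0 255;2.5 -0.2 0.35 0 0 0 255;2.5 -0.2 0.35 0 0 0 255;2.5 -0.2 0.35 0 0 0 255;2.5 -0.2 0.35 0 0 0 255;2.5 -0.2 0.35 0 0 0 255;2.5 -0.2 0.35 0 0 0 255;2.5 -0.2 0.35 0 0 0 255",
)

```text
time: 13.32
position: [0.5218, -0.1788, 0.0674]
tool_rot: [0.112, 3.14, 0.0]
ft_force: [-2.0, 0.3, 0.4]
grip_width: 0.01
grip_force: 1.6
```

Emit:
move_arm(
  increments="2.5 -0.2 0.35 0 0 0 255;2.5 -0.2 0.35 0 0 0 255;2.5 -0.2 0.35 0 0 0 255;2.5 -0.2 0.35 0 0 0 255;2.5 -0.2 0.35 0 0 0 255;2.5 -0.2 0.35 0 0 0 255;2.5 -0.2 0.35 0 0 0 255;2.5 -0.2 0.35 0 0 0 255",
)

```text
time: 13.98
position: [0.5421, -0.1804, 0.0703]
tool_rot: [0.111, 3.139, -0.0]
ft_force: [-5.0, 0.4, 1.4]
grip_width: 0.004
grip_force: 1.8
```

```bash
python3 lk.py a
```

```text
13.98 [ 0.5421 -0.1804  0.0703] [-5.   0.4  1.4] tool lane x/cos,y mm [17.3 -0.1]
top 0.67 115 x 65.7 y 12.4 z 0.0826 zexp 0.0808 w 0.029
```

Emit:
move_arm(
  increments="2.5 -0.2 0.35 0 0 0 255;2.5 -0.2 0.35 0 0 0 255;2.5 -0.2 0.35 0 0 0 255;2.5 -0.2 0.35 0 0 0 255;2.5 -0.2 0.35 0 0 0 255;2.5 -0.2 0.35 0 0 0 255;2.5 -0.2 0.35 0 0 0 255;2.5 -0.2 0.35 0 0 0 255",
)

```text
time: 14.85
position: [0.5617, -0.182, 0.073]
tool_rot: [-0.112, -3.139, -0.0]
ft_force: [-4.1, 1.1, 1.6]
grip_width: 0.003
grip_force: 2.0
```

Emit:
move_arm(
  increments="2 -0.15 0.3 0 0 0 255;2 -0.15 0.3 0 0 0 255;2 -0.15 0.3 0 0 0 255;2 -0.15 0.3 0 0 0 255;0 0 0 0 0 0 255;0 0 0 0 0 0 255;0 0 0 0 0 0 255;0 0 0 0 0 0 255",
)

```text
time: 15.52
position: [0.57, -0.1825, 0.0743]
tool_rot: [0.111, 3.138, -0.0]
ft_force: [-0.6, -0.9, 0.5]
grip_width: 0.005
grip_force: 0.1
```

Emit:
move_arm(
  increments="-1 0.1 -0.1 0 0 0 255;-1 0.1 -0.1 0 0 0 255;-1 0.1 -0.1 0 0 0 255;-1 0.1 -0.1 0 0 0 255;-1 0.1 -0.1 0 0 0 255;-1 0.1 -0.1 0 0 0 255;-1 0.1 -0.1 0 0 0 255;-1 0.1 -0.1 0 0 0 255",
)

```text
time: 16.18
position: [0.5615, -0.1817, 0.0734]
tool_rot: [0.112, 3.139, 0.0]
ft_force: [-0.0, -1.2, -0.3]
grip_width: 0.006
grip_force: 0.1
```

```bash
python3 lk.py a
```

```text
16.18 [ 0.5615 -0.1817  0.0734] [-0.  -1.2 -0.3] tool lane x/cos,y mm [36.9 -0.1]
top 0.67 71 x 83.9 y 14.4 z 0.085 zexp 0.0833 w 0.021
```

Contact force has gone to zero with tin a near x = 85 mm. I back off slowly and check.

Emit:
move_arm(
  increments="-1 0.1 -0.1 0 0 0 255;-1 0.1 -0.1 0 0 0 255;-2 0.1 -0.3 0 0 0 255;-2 0.1 -0.3 0 0 0 255;-3 0.2 -0.4 0 0 0 255;-3 0.2 -0.4 0 0 0 255;-3 0.2 -0.4 0 0 0 255;-3 0.2 -0.4 0 0 0 255",
)

```text
time: 17.05
position: [0.5431, -0.1805, 0.0709]
tool_rot: [0.112, 3.14, 0.0]
ft_force: [-0.6, -0.7, 0.3]
grip_width: 0.004
grip_force: 0.0
```

Emit:
move_arm(
  increments="-3 0.2 -0.4 0 0 0 255;-3 0.2 -0.4 0 0 0 255;-3 0.2 -0.4 0 0 0 255;-3 0.2 -0.4 0 0 0 255;-3 0.2 -0.4 0 0 0 255;-3 0.2 -0.4 0 0 0 255;-3 0.2 -0.4 0 0 0 255;-3 0.2 -0.4 0 0 0 255",
)

```text
time: 17.72
position: [0.5192, -0.179, 0.0678]
tool_rot: [0.112, 3.14, 0.0]
ft_force: [0.4, -0.6, 0.8]
grip_width: 0.002
grip_force: 0.0
```

```bash
python3 lk.py a
```

```text
17.72 [ 0.5192 -0.179   0.0678] [ 0.4 -0.6  0.8] tool lane x/cos,y mm [-5.8 -0.4]
scene 0.67 402 x 73.8 y -2.5 z 0.0827 zexp 0.0819 w 0.053
top 0.8 341 x 90.5 y -0.4 z 0.1531 zexp 0.0842 w 0.052
```

Emit:
move_arm(
  increments="-4 0 10 0 0 0 255;-6 0 25 0 0 0 255;-8 0 38 0 0 0 255;-8 0 38 0 0 0 255;-8 10 38 0 0 0 255;0 30 20 0 0 0 255;0 30 0 0 0 0 255;0 30 0 0 0 0 255",
)

```text
time: 18.58
position: [0.4864, -0.0786, 0.2398]
tool_rot: [0.114, 3.134, 0.003]
ft_force: [0.5, 0.2, -0.5]
grip_width: 0.007
grip_force: 0.0
```

Emit:
move_arm(
  increments="0 30 0 0 0 0 255;0 30 0 0 0 0 255;0 20 0 0 0 0 255;0 0 0 0 0 0 255;0 0 0 0 0 0 255;0 0 0 0 0 0 255;0 0 0 0 0 0 255;0 0 0 0 0 0 255",
)

```text
time: 19.25
position: [0.4856, -0.0005, 0.237]
tool_rot: [0.116, 3.139, 0.0]
ft_force: [-0.1, -0.0, -0.4]
grip_width: 0.002
grip_force: 0.0
```

```bash
python3 lk.py a end; python3 lk.py b; python3 -c "
import cv2
a=cv2.imread('pics/end_scene.png');b=cv2.imread('pics/end_top.png')
cv2.imwrite('pics/fin.png',cv2.hconcat([cv2.resize(a[100:300,160:420],(520,400)),cv2.resize(b[130:330,180:320],(280,400))]))"
```

```text
19.25 [ 0.4856 -0.0005  0.237 ] [-0.1 -0.  -0.4] tool lane x/cos,y mm [-52.9 175.2]
scene 0.96 1020 x 83.9 y -2.2 z 0.0811 zexp 0.0833 w 0.054
top 0.92 452 x 79.7 y -0.9 z 0.1515 zexp 0.0827 w 0.052
19.45 [4.855e-01 4.000e-04 2.368e-01] [-0.9 -0.6  0.5] tool lane x/cos,y mm [ -39.8 -147.4]
scene 0.97 522 x 78.1 y -0.6 z 0.0704 zexp 0.0825 w 0.051
top 0.63 466 x 86.6 y 0.1 z 0.0838 zexp 0.0837 w 0.052
```

View pics/fin.png

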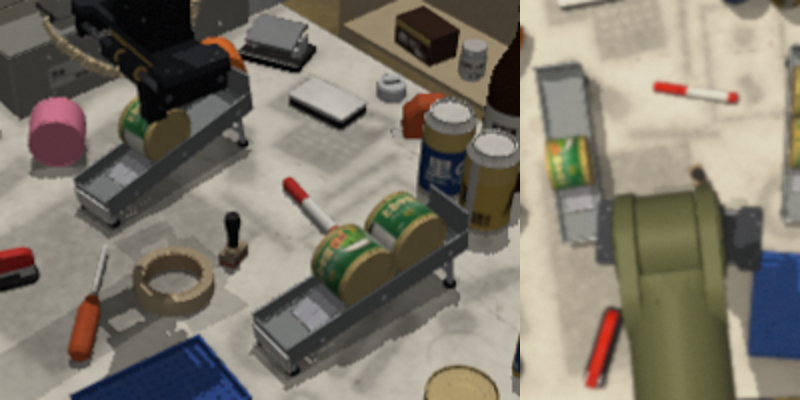

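The left half shows tin b at (155,125) and tins a and row at (350,262) and (405,225), up their lanes with empty mouths. All bystanders are in place. One quick refit on the top view, since the first fit of tin a fell into the wrong minimum.

```bash
sed -i 's/\[0,.07\]/[0,np.percentile(z,95)-.0375]/' m.py; sed -i 's/m=np.median(P,0)\[:2\]$/m=np.median(P,0)[:2];/' lk.py; python3 lk.py a; python3 lk.py b
python3 - <<'E'
from h import *
p=ctrl.get_image("top");W=cloud(p).reshape(-1,3);t=np.radians(-4.2);ax=np.array([np.cos(t),np.sin(t)])
d=W[:,:2]-[.525,-.179];s=d@ax;l=d@[-ax[1],ax[0]]
for i in np.arange(-.02,.24,.01):
    k=(abs(l)<.015)&(abs(s-i)<.005)
    print(round(i*1e3),np.round(np.median(W[k,2])*1e3 - (34+141*i),1),end=" | ")
E
```

```text
19.65 [0.4855 0.0009 0.2367] [-0.1  0.2  0.2] tool lane x/cos,y mm [-53.1 176.6]
scene 0.95 1022 x 84.0 y -2.7 z 0.0814 zexp 0.0833 w 0.054
top 0.79 475 x 86.4 y -0.9 z 0.084 zexp 0.0837 w 0.052
top 0.18 9 x 44.8 y -2.7 z 0.0133 zexp 0.0778 w 0.024
19.85 [0.4855 0.0011 0.2368] [0.7 0.  0.1] tool lane x/cos,y mm [ -39.8 -146.7]
scene 0.93 489 x 76.3 y 0.9 z 0.0675 zexp 0.0823 w 0.053
top 0.89 459 x 86.4 y -0.7 z 0.0837 zexp 0.0837 w 0.05
-20 2.7 | -10 0.3 | 0 0.6 | 10 -0.1 | 20 -1.2 | 30 4.5 | 40 8.3 | 50 50.0 | 60 69.1 | 70 74.8 | 80 75.4 | 90 74.4 | 100 71.6 | 110 62.7 | 120 49.8 | 130 64.2 | 140 71.8 | 150 75.1 | 160 74.7 | 170 71.7 | 180 67.8 | 190 56.0 | 200 39.9 | 210 0.8 | 220 1.2 | 230 2.6 |
```

Flap a is raised (about 8 mm at x = 40), tin a is at 86 mm and the row tin near 160 mm. Tin b is at 86 mm.

```bash
python3 -c "
from bench import ctrl
print(ctrl.close_job())"
```

```text
the job is handed in; nothing more can be done
None
```

Job handed in at about 20 s: my last measurements put both new tins at about x = 86 mm, centred in their lanes, with the earlier tin in lane a at about 160 mm. Flap a measured raised; flap b I infer is up because its tin stays at 86 mm. No verdict was returned.

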